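# Fasten the service box's cover stud with the slot key

### The arm

A 6-joint arm with a two-finger parallel gripper is mounted at the origin on a cart in front of the work surface, level with it; the furniture and walls round the work are solid. World frame = base frame: x ahead of the robot, y to its left, z up, the work surface at z = 0. Lengths are in m, angles in rad, forces in N, time in s.
With the tool pointing down it reaches from about 0.275 to 0.775 m from the base axis. Payload 14.6 kg.
Tool frame: the origin (TCP) lies midway between the tips of the shut fingers; the grasp point (between the pads) lies 19 mm behind it; z points along the fingers, y is the line along which they close (so a half turn about z gives the same grasp; the last joint's range is limited). The gripper opens to 85 mm and grips with 20 to 120 N. Pads are 22 mm wide; open, the fingers measure 114 mm over their backs; the gripper's body (76 mm by 85 mm) begins 54 mm behind the grasp point. The pads swing forward as they close: fully open they stand 13 mm farther back than shut.
Start: joints at [1.018, 0.263, -0.048, 1.259, 0, 1.415], TCP at [0.203, 0.484, 0.231] pointing down, gripper open.
Joint ranges: [-2.65, 2.65], [-0.89, 1.7], [-1.18, 1.37], [-2.13, 2.11], [-1.35, 1.29], [-3.14, 3.14]. Speed limits (rad/s): [1.89, 1.89, 2.57, 2.79, 3.14, 3.14].

### API

Orientations are given as a unit quaternion [x, y, z, w].
In Python, from plant import r gives the robot as it stands.
- The arm moves only by the tool send_rows, never from a script. Its argument "rows" is a list of rows, each a list of 5 numbers: the gripper command: -1 is shut, 1 is fully open, values between are in proportion, then the shift along the tool's x, y, z in mm, then the turn about the tool's z in degrees. A call has exactly 10 rows; each row is the pose to reach, as a shift and turn from the pose commanded when the call began, along the tool's axes at that moment; what a row does not reach only later rows make up. A row lasts 1/12 s, in which the tool goes at most 41.7 mm and 7.16 degrees, less where a joint would pass 70% of its speed; a pose out of reach is approached as far as the arm can. A call with a gripper value outside its range is refused whole. The fingers move at their own pace and stop on an object; "newtons" is the grip in N (left out, the last holds). Time passes only in rows, so rows that repeat a pose let the fingers close, or fill a call up. It gives the time, the measured TCP pose, the force, the opening and the grip force at its end, in the units of the state.
- r.state(): the state, without advancing time (a new reading comes with each control period).
- r.capture(name): name is "scene" or "top" or "wrist"; returns (picture, depth): 400x640x3 uint8, blue, green, red; 400x640 float32, m along the optical axis (not along the pixel's ray), 0 where there is no reading.
- r.camera_model(name): a dict with "mtx" (3x3 intrinsics, pixels), "rvec" (rotation vector, rad) and "tvec" (3), from world to camera coordinates, as OpenCV has them; the wrist camera has in their place "T_tool_cam" (4x4, takes a point from camera to tool coordinates, whose origin is the TCP and whose axes are the flange's). Camera axes: x right, y down, z forward; pixel columns grow to the right and rows downward; lengths in m; the calibration is good to about 2 mm. A picture is of the moment at which its call begins: read the wrist's pose just before it. camera_model takes no time and is no camera call.
- r.sign_off(): hands the job in; it is judged then, once.
Trained networks look in the newest picture that a camera, given by its name, has taken for a name from the list of things; names that differ only in an ending like _2 or _b are one class to them, and where a whole thing is asked for, a point or a joint stands for the part that bears it (a point fixed in the world has none). Each returns a list of dicts, best first, with "p" (0 to 1); they miss things now and then, are a little off and sometimes report something else, mostly with a low value. They report only what shows in the picture. A call takes as long as a camera call. They do not tell look-alikes from the thing itself.
- r.cut_out(thing, camera): "mask" (400x640 bool, what is visible of it) and "point" ([column, row] in pixels, amid what is visible of it).
The state is a dict: "time_s": time; "joints": joint angles; "qd": joint speeds; "effort": joint torques, N m; "ee_pos": TCP position; "tcp_rot": TCP orientation; "contact_force": force on the tool from outside, world axes, zero at the start; "ft_torque": the same for the moment, N m; "grip_width": opening from 0.0 (shut) to 1.0 (fully open); "grasp_force": force on a finger pad.
Only numpy, scipy, OpenCV 4.12 (cv2) and the standard library are available. Lean on these libraries where they do the work, as an engineer would, in place of code of your own. Each camera call takes 0.05 s, during which the arm holds its last target. There are 200 camera calls.

### The job

One of the two quarter-turn studs on the service box's cover has been left undone and stands up higher than its neighbour. Take the slot key from its stand, put its blade in the slot of the high stud, press the stud down and turn it clockwise, roughly a quarter turn, until it reaches its catch, so that it stays down when you let it up, all with the key and without forcing the stud; then put the key back upright, fully down in its stand. Leave the jar, the mug and the tumbler alone.

Things in the scene. Friction and masses are not known exactly. Their poses are not given: they have to be found in the camera images.
- service_box: Low grey metal box fixed to the worktop, 150 (x) x 190 (y) x 55 mm high, aluminium cover plate on top, louvres on its front (-x). Origin at the centre of its underside, z up. On its cover, on the line x = 0, are two steel studs: the undone one at y = +48 mm and, at y = -48 mm, one already fastened (slot along y, top 16 mm above the cover), which needs nothing.
- stud: The undone stud: round steel head, 28 mm across, slot in its top. Undone, its top is 23.5 mm above the cover; fastened, 14 to 18 mm. Origin on its axis, level with the cover when undone; moves and turns with it, z up. It slides straight down against a spring (4 N at first, 10 N near the bottom) and turns clockwise seen from above, drag about 0.03 N m. It bears 65 N (sum of all contact forces on it, turning included).
- stud_rim (a point): Centre of the stud's top, 5.5 mm above stud_slot. How it works: it must go down 10.5 to 14.5 mm (hidden, varies) to pass under a hidden ledge and turn; a hard floor lies 2 mm below that. The catch lies 0.95 to 1.75 rad clockwise of the box's x axis (hidden, varies), with a hard stop at its far side. Let up there, it rises 5 mm and locks, 5.5 to 9.5 mm below undone. Let up too early, it stays under the ledge (or springs right up).
- stud_slot (a point): Centre of the flat bottom of the undone stud's slot; z up, x along the slot. The slot is 20 mm long, 5 mm wide, 5.5 mm deep, closed at both ends, with a 1.2 mm bevel round its mouth. While undone the slot lies within 0.12 rad of the box's x axis and its bottom is 73 mm above the worktop; fastened, 63.5 to 67.5 mm.
- key_grip (a point): Centre of the slot key's handle, half-way up. The handle is a black block 26 mm (x) x 14 mm (y) x 44 mm high: grasp across its 14 mm. The key hangs upright, z up, 90 mm long, about 90 g. Below the handle: a steel flange 34 x 26 x 4 mm, its top 22 mm below this point; then an 8 mm round shank and a flat blade.
- key_tip (a point): Middle of the lower end of the key's blade, 68 mm straight below key_grip. The blade is 16 mm wide (x) and 2.5 mm thick (y), the lowest 2 mm tapered; blade and shank together reach 42 mm below the flange. Same axes as key_grip; x is along the blade's width.
- key_stand: Black block fixed to the worktop, 64 x 56 x 50 mm high, on a thin 84 x 76 mm rubber foot, with an upright slot-shaped hole right through it. Origin at the centre of its underside. The key hangs in the hole with its flange resting on the block's top; its blade's lower end is then 8 mm above the worktop.
- stand_hole (a point): Centre of the mouth of the stand's hole, at the top of the block, 50 mm above the worktop; z up. The hole is 20 mm (x) by 11 mm (y), with a 1.5 mm bevel.
- jar: Bystander: jar with a red lid, 65 mm across, 100 mm high. Origin at the centre of its underside.
- mug: Bystander: small blue mug with a handle, 58 x 86 x 49 mm. Origin at the centre of its underside.
- tumbler: Bystander: steel tumbler, 82 mm across, 110 mm high. Origin at the centre of its underside.
Not all that is in view belongs to the job. What is shaped like the key_stand but orange or yellow is not meant.

How it is judged:
By the outcome, as a careful person would: the job done as asked, in the order asked, and still so for the second after the job is handed in, with the robot touching nothing.
It also fails if it takes over 72 s, if anything falls off the work surface, if the arm or the gripper's body presses on something with over 40 N, if the wrist force passes 120 N, or if a joint passes its speed limit or range.

## Working session

There is one attempt and no reset: what is moved stays moved. The work goes in short steps, Python scripts to look and compute and a tool call to move; the robot and the scene stay as the last step left them, time stands still between calls to the robot, and variables do not carry over. Pictures are saved under pics/ and viewed, at most 10 in all, crops included, and the job is handed in when it is done.

Besides the shell and the picture viewer there is one more tool, called after ">>>" as name([rows], argument=value, ...), one row to a line, values as JSON. send_rows: Moves the arm, as the interface text tells. Its arguments: {"type":"object","properties":{"rows":{"type":"array","items":{"type":"array","items":{"type":"number"}}},"newtons":{"type":"number"}},"required":["rows"]}

```bash
ls; mkdir -p pics
cat > h.py <<'E'
import numpy as np, cv2
from scipy.spatial.transform import Rotation as R
from plant import r
def cam(name, st=None):
    m=r.camera_model(name); K=np.array(m["mtx"],float)
    if "T_tool_cam" in m:
        st=st or r.state(); T=np.eye(4); T[:3,:3]=R.from_quat(st["tcp_rot"]).as_matrix(); T[:3,3]=st["ee_pos"]
        return K, T@np.array(m["T_tool_cam"])
    T=np.eye(4); T[:3,:3]=cv2.Rodrigues(np.array(m["rvec"],float))[0]; T[:3,3]=np.ravel(m["tvec"])
    return K, np.linalg.inv(T)
def unproj(K,T,uv,d):
    uv=np.atleast_2d(uv).astype(float); d=np.ravel(d)
    p=np.c_[(uv[:,0]-K[0,2])/K[0,0]*d,(uv[:,1]-K[1,2])/K[1,1]*d,d]
    return p@T[:3,:3].T+T[:3,3]
def cloud(K,T,dep,mask=None):
    m=dep>0
    if mask is not None: m&=mask
    v,u=np.nonzero(m); return unproj(K,T,np.c_[u,v],dep[v,u]),np.c_[u,v]
def proj(K,T,P):
    P=(np.atleast_2d(P)-T[:3,3])@T[:3,:3]; return np.c_[P[:,0]/P[:,2]*K[0,0]+K[0,2],P[:,1]/P[:,2]*K[1,1]+K[1,2]]
def onplane(K,T,uv,z):
    a=unproj(K,T,uv,np.ones(len(np.atleast_2d(uv)))); d=a-T[:3,3]; return T[:3,3]+d*((z-T[2,3])/d[:,2])[:,None]
E
python3 - <<'E'
from h import *
print(r.state())
ims={}
for c in ("scene","top"):
    im,d=r.capture(c); cv2.imwrite(f"pics/{c}0.png",im); np.save(f"{c}0.npy",d); K,T=cam(c)
    print(c,K[0,0],T[:3,3].round(3))
    for t in ("service_box","stud","key_grip","key_stand","jar","mug","tumbler"):
        for o in r.cut_out(t,c)[:3]:
            P,_=cloud(K,T,d,o["mask"]); 
            if len(P): print(t,round(o["p"],2),np.round(o["point"]),np.median(P,0).round(3),P.min(0).round(3),P.max(0).round(3))
E
```

```text
pics
{'time_s': 0.0, 'joints': array([ 1.01768736e+00,  2.63524233e-01, -4.89736890e-02,  1.25938233e+00,
        1.78546084e-05,  1.41551538e+00]), 'qd': array([ 0.00236562, -0.00107551,  0.00031117,  0.00013082, -0.00061727,
        0.00040372]), 'effort': array([-2.22521936e-03, -6.37619376e+01,  3.84570265e+01,  1.37476763e-02,
       -2.50124585e-04, -3.43515160e-05]), 'ee_pos': array([0.20323339, 0.48375869, 0.23081093]), 'tcp_rot': array([ 1.97604848e-01,  9.80281608e-01, -5.05225722e-04, -1.96345414e-04]), 'contact_force': array([ 0.5938911 , -0.40407193,  0.60288649]), 'ft_torque': array([ 0.071062  ,  0.01558849, -0.03662597]), 'grasp_force': 0.0, 'grip_width': 0.997325601444622}
scene 443.21968495977484 [ 0.111 -0.966  0.73 ]
service_box 0.9 [284. 212.] [ 0.549 -0.004  0.056] [ 0.477 -0.065 -0.001] [0.685 0.231 0.083]
key_grip 0.65 [320. 271.] [ 0.488 -0.31   0.073] [ 0.473 -0.32   0.002] [ 0.552 -0.193  0.104]
key_stand 0.97 [296. 254.] [ 0.495 -0.172  0.036] [ 0.45  -0.206 -0.   ] [ 0.555 -0.11   0.055]
key_stand 0.92 [429. 286.] [ 0.703 -0.434  0.038] [ 0.672 -0.464 -0.
[... 456 characters left out ...]
[0.559 0.039 0.054] [ 0.472 -0.062 -0.003] [0.652 0.141 0.083]
key_grip 0.16 [288. 221.] [0.559 0.041 0.054] [ 0.476 -0.062 -0.006] [0.654 0.151 0.083]
key_stand 0.91 [348. 238.] [ 0.498 -0.15   0.047] [ 0.447 -0.204 -0.005] [ 0.547 -0.105  0.056]
key_stand 0.9 [430. 174.] [ 0.708 -0.41   0.045] [ 0.665 -0.471 -0.006] [ 0.763 -0.373  0.054]
key_stand 0.85 [395. 242.] [ 0.489 -0.287  0.041] [ 0.447 -0.341 -0.005] [ 0.534 -0.264  0.055]
jar 0.64 [195. 232.] [0.536 0.322 0.096] [ 0.503  0.3   -0.004] [0.574 0.391 0.104]
mug 0.55 [290. 165.] [0.747 0.045 0.021] [ 0.716 -0.002 -0.008] [0.784 0.074 0.052]
tumbler 0.86 [399. 178.] [ 0.689 -0.305  0.045] [ 0.642 -0.364 -0.006] [ 0.734 -0.249  0.114]
```

Run:
```python
import cv2,numpy as np
a=cv2.imread("pics/scene0.png");b=cv2.imread("pics/top0.png")
cv2.imwrite("pics/both0.png",np.hstack([cv2.resize(a[110:340,180:480],None,fx=1.33,fy=1.33),cv2.resize(b[110:310,160:460],(399,306))[:306]]) if 0 else np.vstack([cv2.resize(a[130:330,180:480],(780,300),interpolation=3)if 0 else cv2.resize(a[130:330,200:460],(390,300),interpolation=3),cv2.resize(b[120:300,200:434],(390,300),interpolation=3)]))
```

```text
(no output)
```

View pics/both0.png

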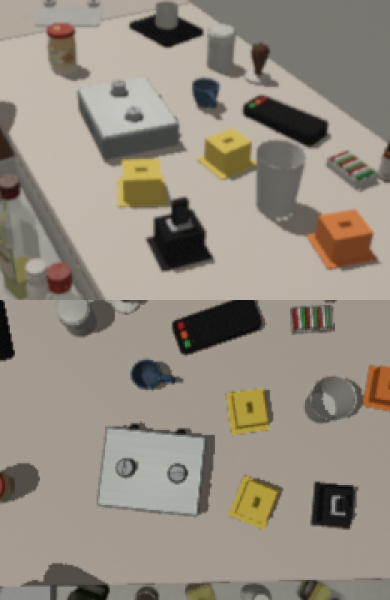

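The scene view shows the key in the black stand (scene ~320,271; top ~400,242). The look-alikes are yellow stands at (294,252) and (351,233), and an orange one at (429,286), all empty. I choose the black one. The box has two studs, with the far-y one looking higher.

```bash
cat >> h.py <<'E'
def plan(pos,yaw=None):
    "tool-frame shift mm and turn deg to bring TCP to pos with tool pointing down, tool x at world angle yaw (rad), mod pi"
    st=r.state(); M=R.from_quat(st["tcp_rot"]).as_matrix()
    s=M.T@(np.array(pos)-st["ee_pos"])*1000
    cur=np.arctan2(M[1,0],M[0,0]); t=0 if yaw is None else np.degrees((cur-yaw+np.pi/2)%np.pi-np.pi/2)
    print("shift",s.round(1),"turn",round(float(t),2),"curyaw",round(float(np.degrees(cur)),2),"j6",round(float(st["joints"][5]),3)); return s,t
E
python3 - <<'E'
from h import *
print(np.array(r.camera_model("wrist")["T_tool_cam"]).round(3), np.array(r.camera_model("wrist")["mtx"]).round(1))
for c in ("top","scene"):
    d=np.load(c+"0.npy");K,T=cam(c);P,uv=cloud(K,T,d)
    def rect(m,n):
        q=P[m]; 
        if len(q)<5: print(n,len(q)); return
        (cx,cy),s,a=cv2.minAreaRect((q[:,:2]*1000).astype(np.float32)); print(c,n,len(q),"c",round(cx,1),round(cy,1),"size",np.round(s,1),"ang",round(a,1),"mean",(q.mean(0)*1000).round(1))
    near=(abs(P[:,0]-.489)<.06)&(abs(P[:,1]+.305)<.06)
    rect(near&(P[:,2]>.04)&(P[:,2]<.06),"standtop"); rect(near&(P[:,2]>.088),"handletop")
    box=(P[:,0]>.46)&(P[:,0]<.67)&(P[:,1]>-.07)&(P[:,1]<.16)
    rect(box&(P[:,2]>.045)&(P[:,2]<.063),"cover"); rect(box&(P[:,2]>.066)&(P[:,1]>.04),"stud+"); rect(box&(P[:,2]>.064)&(P[:,1]<.04),"stud-")
plan([.489,-.30,.30],np.pi)
E
```

```text
[[-0.001 -0.951 -0.309  0.078]
 [ 1.    -0.001 -0.001 -0.   ]
 [ 0.    -0.309  0.951 -0.143]
 [ 0.     0.     0.     1.   ]] [[293.4   0.  322.2]
 [  0.  293.4 200.1]
 [  0.    0.    1. ]]
top standtop 323 c 488.5 -304.0 size [56.7 63.6] ang 82.5 mean [ 488.3 -301.4   49.5]
top handletop 47 c 488.8 -302.8 size [13.6 23.9] ang 87.0 mean [ 488.4 -302.8   96.7]
top cover 2803 c 559.5 39.7 size [189.4 150.8] ang 82.5 mean [558.8  39.4  53.5]
top stud+ 72 c 566.6 87.1 size [27.3 24.5] ang 87.2 mean [566.1  87.   76.1]
top stud- 61 c 552.8 -8.3 size [24.4 24.6] ang 88.5 mean [553.2  -8.2  69.1]
scene standtop 524 c 491.6 -304.0 size [61.3 65.6] ang 82.0 mean [ 486.5 -312.6   50.8]
scene handletop 90 c 490.6 -305.2 size [15.3 25.5] ang 88.3 mean [ 489.2 -307.    96.3]
scene cover 1795 c 561.8 38.4 size [193.5 151.2] ang 82.7 mean [555.   23.1  56.3]
scene stud+ 71 c 568.1 84.1 size [28.2 23.8] ang 65.0 mean [567.2  81.8  76.6]
scene stud- 66 c 555.4 -7.9 size [28.9 25.3] ang 64.1 mean [554.5 -11.   70.8]
shift [-567.  -612.1  -68.7] turn -22.79 curyaw 157.21 j6 1.415
```

Run:
```python
from h import *
plan([.566,.087,.18],np.radians(172.5))
```

```text
shift [-488.1 -225.5   51.3] turn -15.29 curyaw 157.21 j6 1.415
```

>>> send_rows([
  [1, -38, -18, 0, -3],
  [1, -76, -36, 0, -6],
  [1, -114, -54, 0, -9],
  [1, -152, -72, 0, -12],
  [1, -190, -90, 0, -15],
  [1, -228, -106, 10, -15.3],
  [1, -266, -124, 20, -15.3],
  [1, -304, -142, 30, -15.3],
  [1, -342, -160, 40, -15.3],
  [1, -380, -178, 50, -15.3],
])

```text
time_s: 1.63
ee_pos: [0.4801, 0.1772, 0.1831]
tcp_rot: [0.065, 0.998, 0.0, 0.0]
contact_force: [0.5, 1.0, 0.7]
grip_width: 1.003
grasp_force: 0.0
```

Run:
```python
from h import *
plan([.566,.087,.18],np.radians(172.5))
```

```text
shift [-96.9 -78.2   3.1] turn -0.0 curyaw 172.5 j6 0.325
```

>>> send_rows([
  [1, -30, -25, 0, 0],
  [1, -60, -50, 0, 0],
  [1, -97, -78, 3, 0],
  [1, -97, -78, 3, 0],
  [1, -97, -78, 3, 0],
  [1, -97, -78, 3, 0],
  [1, -97, -78, 3, 0],
  [1, -97, -78, 3, 0],
  [1, -97, -78, 3, 0],
  [1, -97, -78, 3, 0],
])

```text
time_s: 2.47
ee_pos: [0.5646, 0.0898, 0.1806]
tcp_rot: [0.065, 0.998, 0.0, 0.0]
contact_force: [-0.1, 0.4, -0.9]
grip_width: 1.003
grasp_force: 0.0
```

```bash
cat > look.py <<'E'
from h import *
import sys
n=sys.argv[1]; st=r.state(); im,d=r.capture("wrist"); np.savez(n+".npz",im=im,d=d,T=cam("wrist",st)[1]); cv2.imwrite(f"pics/{n}.png",im)
K,T=cam("wrist",st); print(st["ee_pos"].round(4),st["contact_force"].round(1))
for t in sys.argv[2:]:
    for o in r.cut_out(t,"wrist")[:2]:
        P,_=cloud(K,T,d,o["mask"]); print(t,round(o["p"],2),np.round(o["point"]),o["mask"].sum(),np.median(P,0).round(4) if len(P) else "")
E
python3 look.py w1 stud stud_slot
python3 - <<'E'
from h import *
plan([.489,-.303,.20],np.radians(172.5))
E
```

```text
[0.5646 0.0898 0.1806] [-0.1  0.4 -0.9]
stud 0.82 [318. 202.] 946 [0.5673 0.0863 0.0784]
stud_slot 0.65 [318. 202.] 924 [0.5673 0.0865 0.0785]
shift [  24.3 -399.   -19.6] turn 0.04 curyaw 172.54 j6 0.145
```

View pics/w1.png

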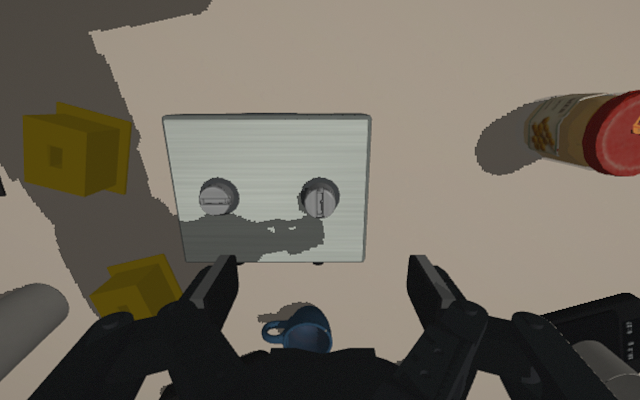

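The high stud is at (319,201) with its slot near vertical in the image, i.e. along box x. The fastened one is at (217,197). Next I'll rectify the stud top to get the slot pose, while moving on to the key.

```bash
cat > rectify.py <<'E'
from h import *
import sys
n,x,y,z,yaw,half,out=sys.argv[1],*map(float,sys.argv[2:7]),sys.argv[7]
D=np.load(n+".npz"); K,_=cam("wrist"); T=D["T"]; N=400
# image right = local y, image down = -local x?  right=+X local, up=+Y local
c,s=np.cos(np.radians(yaw)),np.sin(np.radians(yaw))
g=np.linspace(-half,half,N); X,Y=np.meshgrid(g,-g)
W=np.c_[(x+c*X-s*Y).ravel(),(y+s*X+c*Y).ravel(),np.full(N*N,z)]
uv=proj(K,T,W).astype(np.float32).reshape(N,N,2)
o=cv2.remap(D["im"],uv[...,0],uv[...,1],cv2.INTER_CUBIC)
o=cv2.normalize(o,None,0,255,cv2.NORM_MINMAX)
for k in range(0,N,N//8): cv2.line(o,(k,0),(k,6),(0,0,255)); cv2.line(o,(0,k),(6,k),(0,0,255))
cv2.line(o,(200,0),(200,12),(0,255,0)); cv2.line(o,(0,200),(12,200),(0,255,0))
cv2.imwrite("pics/"+out+".png",o)
E
python3 rectify.py w1 .567 .0865 .0785 -7.5 .02 slot1
```

```text
(no output)
```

View pics/slot1.png

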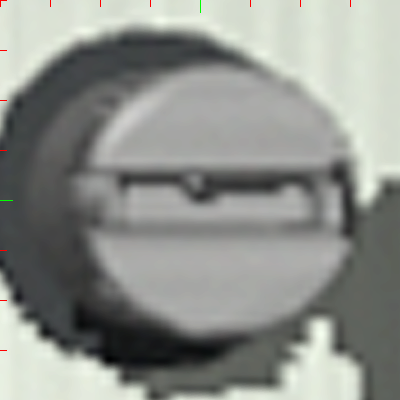

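>>> send_rows([
  [1, 2, -40, 0, 0],
  [1, 4, -80, 0, 0],
  [1, 6, -120, 0, 0],
  [1, 9, -160, -2, 0],
  [1, 12, -200, -5, 0],
  [1, 15, -240, -8, 0],
  [1, 18, -280, -11, 0],
  [1, 21, -320, -14, 0],
  [1, 24, -360, -18, 0],
  [1, 24, -400, -20, 0],
])

```text
time_s: 3.45
ee_pos: [0.4881, -0.3062, 0.201]
tcp_rot: [0.065, 0.998, -0.0, 0.0]
contact_force: [0.7, 0.3, 0.8]
grip_width: 1.004
grasp_force: 0.0
```

```bash
python3 look.py w2 key_grip key_stand
python3 - <<'E'
from h import *
D=np.load("w2.npz");K,_=cam("wrist");P,_=cloud(K,D["T"],D["d"])
near=(abs(P[:,0]-.489)<.06)&(abs(P[:,1]+.304)<.06)
for a,b in((.087,.102),(.046,.0515),(.053,.058)):
    q=P[near&(P[:,2]>a)&(P[:,2]<b)]
    if len(q)>5: print(len(q),cv2.minAreaRect((q[:,:2]*1000).astype(np.float32)),(q.mean(0)*1000).round(1))
E
python3 rectify.py w2 .489 -.304 .098 -7.5 .05 key1
```

```text
[ 0.4881 -0.3062  0.201 ] [0.7 0.3 0.8]
key_grip 0.8 [322. 193.] 948 [ 0.487  -0.3051  0.0852]
key_stand 0.88 [259. 334.] 2170 [ 0.6883 -0.4152  0.0257]
key_stand 0.82 [324. 169.] 3764 [ 0.4751 -0.302   0.0499]
470 ((491.864501953125, -305.36676025390625), (13.564955711364746, 25.839778900146484), 82.42017364501953) [ 490.5 -305.3   97.4]
2067 ((492.0247497558594, -305.4979553222656), (56.09131622314453, 63.876888275146484), 82.39414978027344) [ 488.4 -304.9   50.4]
383 ((492.09716796875, -305.3770446777344), (25.29155731201172, 33.2791748046875), 81.85279083251953) [ 488.4 -305.6   54.6]
```

View pics/key1.png

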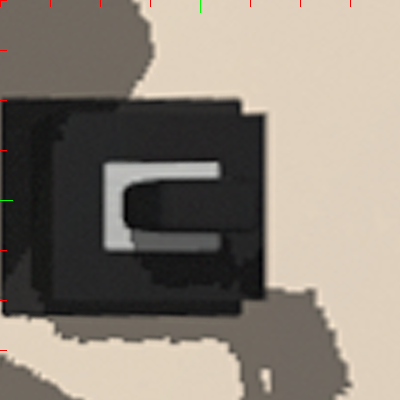

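The handle is at (491.9,-305.4) mm in the black stand, yaw -7.6°, with the flange just below it, so the choice is confirmed. I'll go and grasp it.

Run:
```python
from h import *
plan([.4919,-.3054,.060],np.radians(172.4))
```

```text
shift [ -3.2   1.8 140.1] turn -0.09 curyaw 172.31 j6 -0.568
```

>>> send_rows([
  [1, -3.2, 1.8, 0, 0],
  [0, -3.2, 1.8, 25, 0],
  [0, -3.2, 1.8, 55, 0],
  [0, -3.2, 1.8, 80, 0],
  [0, -3.2, 1.8, 105, 0],
  [0, -3.2, 1.8, 125, 0],
  [0, -3.2, 1.8, 135, 0],
  [0, -3.2, 1.8, 140, 0],
  [0, -3.2, 1.8, 140, 0],
  [0, -3.2, 1.8, 140, 0],
], newtons=80)

```text
time_s: 4.43
ee_pos: [0.4931, -0.3028, 0.0612]
tcp_rot: [0.065, 0.998, -0.0, 0.0]
contact_force: [-0.4, 0.2, 0.3]
grip_width: 0.5
grasp_force: 0.0
```

>>> send_rows([
  [-1, 0, 0, 0, 0],
  [-1, 0, 0, 0, 0],
  [-1, 0, 0, 0, 0],
  [-1, 0, 0, 0, 0],
  [-1, 0, 0, 0, 0],
  [-1, 0, 0, 0, 0],
  [-1, 0, 0, 0, 0],
  [-1, 0, 0, 0, 0],
  [-1, 0, 0, 0, 0],
  [-1, 0, 0, 0, 0],
])

```text
time_s: 5.27
ee_pos: [0.493, -0.3035, 0.0614]
tcp_rot: [0.065, 0.998, -0.001, 0.001]
contact_force: [-0.1, 0.5, 6.4]
grip_width: 0.153
grasp_force: 77.8
```

Run:
```python
from h import *
s=r.state();print(s["ee_pos"],s["contact_force"],s["ft_torque"],s["grip_width"]*85,s["grasp_force"],R.from_quat(s["tcp_rot"]).as_matrix().round(4))
plan([.4919,-.3054,.06])
```

```text
[ 0.4929544  -0.30348158  0.0613764 ] [-0.10451338  0.51040265  6.42968046] [ 0.10738906  0.16268003 -0.01306588] 12.963746925035126 77.82217383384705 [[-0.9914  0.1306  0.0014]
 [ 0.1306  0.9914 -0.0012]
 [-0.0016 -0.001  -1.    ]]
shift [ 0.8 -2.   1.4] turn 0.0 curyaw 172.5 j6 -0.562
```

>>> send_rows([
  [-1, 0, 0, -3, 0],
  [-1, 0, 0, -10, 0],
  [-1, 0, 0, -20, 0],
  [-1, 0, 0, -35, 0],
  [-1, 0, 0, -50, 0],
  [-1, 0, 0, -70, 0],
  [-1, 0, 0, -90, 0],
  [-1, 0, 0, -105, 0],
  [-1, 0, 0, -110, 0],
  [-1, 0, 0, -110, 0],
])

```text
time_s: 6.1
ee_pos: [0.493, -0.3032, 0.172]
tcp_rot: [0.065, 0.998, -0.001, 0.001]
contact_force: [0.1, -0.3, -1.5]
grip_width: 0.156
grasp_force: 78.5
```

```bash
python3 look.py w3 key_grip
python3 - <<'E'
from h import *
s=r.state();print(s["grip_width"]*85,s["grasp_force"],s["ft_torque"],s["qd"].round(4))
plan([.5689,.0863,.17],np.radians(172.5))
D=np.load("w3.npz");K,_=cam("wrist");P,uv=cloud(K,D["T"],D["d"])
M=R.from_quat(s["tcp_rot"]).as_matrix(); Q=(P-s["ee_pos"])@M*1000
m=(abs(Q[:,1])<30)&(abs(Q[:,0])<30)&(Q[:,2]<75)&(Q[:,2]>-40)
print(m.sum())
for a in range(-40,70,4):
    k=m&(Q[:,2]>=a)&(Q[:,2]<a+4)
    if k.sum()>3: print(a,k.sum(),Q[k].min(0).round(1),Q[k].max(0).round(1))
cv2.imwrite("pics/w3z.png",cv2.resize(D["im"][120:400,180:460],(560,560),interpolation=2))
E
```

```text
[ 0.493  -0.3032  0.172 ] [ 0.1 -0.3 -1.5]
key_grip 0.68 [318. 263.] 3423 [ 0.4815 -0.3028  0.2017]
12.975026743783502 78.44953536987305 [-0.01566167 -0.02142793  0.04548922] [-0.0007  0.0106 -0.015  -0.0049 -0.0006 -0.0008]
shift [-2.520e+01  3.957e+02  1.000e-01] turn 0.01 curyaw 172.51 j6 -0.562
5270
-40 1932 [-13.4 -14.1 -40. ] [ 13.4  12.  -36. ]
-36 363 [-13.7 -21.  -36. ] [ 13.6  19.1 -32. ]
-32 391 [  4.  -21.2 -32. ] [ 13.8  19.1 -28. ]
-28 352 [  4.  -21.1 -28. ] [ 13.6  19.1 -24. ]
-24 353 [  4.2 -21.  -24. ] [ 13.4  19.1 -20. ]
-20 313 [  4.1 -21.1 -20. ] [ 13.5  19.2 -16. ]
-16 280 [  4.1 -21.1 -16. ] [ 13.3  19.  -12. ]
-12 246 [  4.2 -20.2 -12. ] [13.3 18.2 -8. ]
-8 113 [  8.2 -13.8  -8. ] [13.5 11.7 -4.1]
-4 83 [10.  -7.7 -4. ] [13.2  5.8 -0. ]
0 79 [  4.2 -12.3   0. ] [17.1 10.8  4. ]
4 726 [  3.3 -14.1   4. ] [17.1 11.8  7.8]
36 20 [ 5.5 -2.  36.3] [ 7.9 -0.  39. ]
40 7 [ 7.2 -2.1 40.7] [ 7.6 -0.  43.6]
44 8 [ 7.5 -2.1 44.4] [ 8.  -0.  46.7]
```

View pics/w3z.png

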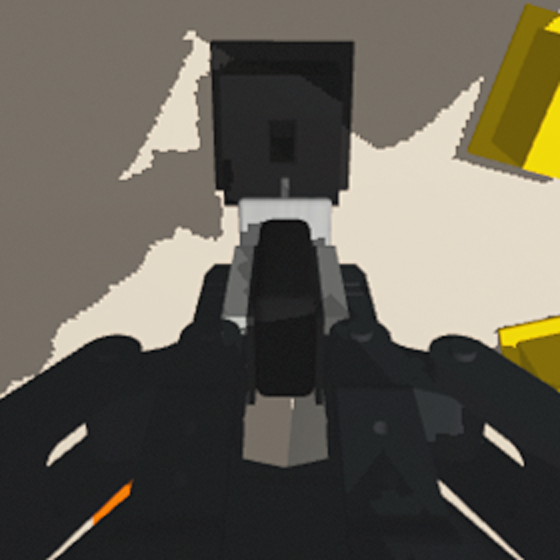

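Run:
```python
from h import *
plan([.6088,.0822,.172],np.radians(172.5))
```

```text
shift [-65.3 396.8  -1.9] turn 0.01 curyaw 172.51 j6 -0.562
```

>>> send_rows([
  [-1, -8, 40, 0, 0],
  [-1, -16, 80, 0, 0],
  [-1, -23, 120, 0, 0],
  [-1, -30, 160, 0, 0],
  [-1, -37, 200, 0, 0],
  [-1, -44, 240, 0, 0],
  [-1, -51, 280, 0, 0],
  [-1, -58, 320, 0, 0],
  [-1, -65.3, 360, 0, 0],
  [-1, -65.3, 396.8, 0, 0],
])

```text
time_s: 7.03
ee_pos: [0.6093, 0.0843, 0.1689]
tcp_rot: [0.065, 0.998, 0.0, -0.001]
contact_force: [-0.1, -0.4, -1.5]
grip_width: 0.153
grasp_force: 78.4
```

>>> send_rows([
  [-1, 0, 0, 0, 0],
  [-1, 0, 0, 0, 0],
  [-1, 0, 0, 0, 0],
  [-1, 0, 0, 0, 0],
  [-1, 0, 0, 0, 0],
  [-1, 0, 0, 0, 0],
  [-1, 0, 0, 0, 0],
  [-1, 0, 0, 0, 0],
  [-1, 0, 0, 0, 0],
  [-1, 0, 0, 0, 0],
])

```text
time_s: 7.87
ee_pos: [0.609, 0.0818, 0.1704]
tcp_rot: [0.065, 0.998, -0.0, 0.0]
contact_force: [0.5, -0.0, -0.6]
grip_width: 0.154
grasp_force: 78.6
```

```bash
python3 look.py w4 stud
python3 - <<'E'
from h import *
D=np.load("w4.npz");K,_=cam("wrist");P,uv=cloud(K,D["T"],D["d"])
m=(np.hypot(P[:,0]-.5685,P[:,1]-.0865)<.02)&(abs(P[:,2]-.0785)<.0022)
q=(P[m][:,:2]*1000).astype(np.float32); print(len(q),cv2.minEnclosingCircle(q),P[m][:,2].mean(),r.state()["qd"].round(4))
print(R.from_quat(r.state()["tcp_rot"]).as_matrix().round(4))
E
python3 rectify.py w4 .5689 .0863 .0785 -7.5 .02 slot2
```

```text
[0.609  0.0818 0.1704] [ 0.5 -0.  -0.6]
stud 0.66 [319. 154.] 1010 [0.5687 0.0869 0.0786]
807 ((569.2435913085938, 86.34046173095703), 13.956856727600098) 0.07885160126943547 [ 0.001  -0.0005  0.0015  0.0002 -0.0008  0.0013]
[[-9.915e-01  1.304e-01  1.000e-04]
 [ 1.304e-01  9.915e-01  0.000e+00]
 [-1.000e-04  0.000e+00 -1.000e+00]]
```

View pics/slot2.png

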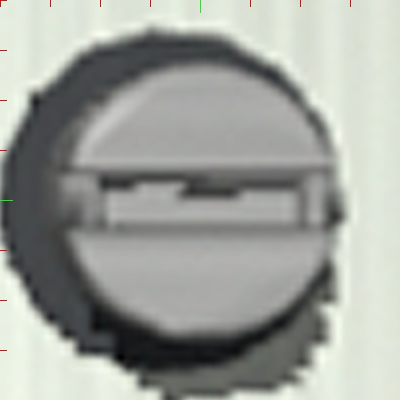

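Run:
```python
from h import *
plan([.5691,.0874,.136],np.radians(172.5))
```

```text
shift [40.2  0.3 34.4] turn 0.01 curyaw 172.51 j6 0.132
```

>>> send_rows([
  [-1, 10, 0.3, 0, 0],
  [-1, 25, 0.3, 0, 0],
  [-1, 36, 0.3, 0, 0],
  [-1, 40.2, 0.3, 5, 0],
  [-1, 40.2, 0.3, 15, 0],
  [-1, 40.2, 0.3, 25, 0],
  [-1, 40.2, 0.3, 31, 0],
  [-1, 40.2, 0.3, 34, 0],
  [-1, 40.2, 0.3, 34, 0],
  [-1, 40.2, 0.3, 34, 0],
])

```text
time_s: 8.8
ee_pos: [0.5693, 0.0874, 0.136]
tcp_rot: [0.065, 0.998, -0.0, -0.0]
contact_force: [0.1, 0.6, -1.2]
grip_width: 0.153
grasp_force: 78.6
```

Run:
```python
from h import *
plan([.5691,.0874,.136],np.radians(172.5)); print(r.state()["ee_pos"],r.state()["contact_force"])
```

```text
shift [ 0.2 -0.   0. ] turn 0.0 curyaw 172.5 j6 0.142
[0.5693363  0.08740116 0.13604062] [ 0.07093003  0.58423086 -1.22291268]
```

>>> send_rows([
  [-1, 0, 0, 1, 0],
  [-1, 0, 0, 2, 0],
  [-1, 0, 0, 3, 0],
  [-1, 0, 0, 4, 0],
  [-1, 0, 0, 5, 0],
  [-1, 0, 0, 6, 0],
  [-1, 0, 0, 7, 0],
  [-1, 0, 0, 8, 0],
  [-1, 0, 0, 8.5, 0],
  [-1, 0, 0, 8.5, 0],
])

```text
time_s: 9.63
ee_pos: [0.5691, 0.0874, 0.1277]
tcp_rot: [0.065, 0.998, -0.0, -0.0]
contact_force: [-0.5, -0.4, -1.1]
grip_width: 0.155
grasp_force: 78.6
```

>>> send_rows([
  [-1, 0, 0, 1, 0],
  [-1, 0, 0, 2, 0],
  [-1, 0, 0, 3.5, 0],
  [-1, 0, 0, 5, 0],
  [-1, 0, 0, 6.5, 0],
  [-1, 0, 0, 8, 0],
  [-1, 0, 0, 9.5, 0],
  [-1, 0, 0, 11, 0],
  [-1, 0, 0, 12, 0],
  [-1, 0, 0, 12, 0],
])

```text
time_s: 10.47
ee_pos: [0.5693, 0.0874, 0.1158]
tcp_rot: [0.065, 0.998, -0.0, 0.0]
contact_force: [-0.2, -1.1, 6.4]
grip_width: 0.155
grasp_force: 79.4
```

>>> send_rows([
  [-1, 0, 0, 0.3, 0],
  [-1, 0, 0, 0.6, 0],
  [-1, 0, 0, 0.9, 0],
  [-1, 0, 0, 1.2, 0],
  [-1, 0, 0, 1.5, 0],
  [-1, 0, 0, 1.8, 0],
  [-1, 0, 0, 2, 0],
  [-1, 0, 0, 2, 0],
  [-1, 0, 0, 2, 0],
  [-1, 0, 0, 2, 0],
])

```text
time_s: 11.3
ee_pos: [0.5694, 0.0875, 0.114]
tcp_rot: [0.065, 0.998, 0.0, 0.0]
contact_force: [-0.5, 0.3, 6.6]
grip_width: 0.153
grasp_force: 79.4
```

>>> send_rows([
  [-1, 0, 0, 0.2, 0],
  [-1, 0, 0, 0.4, 0],
  [-1, 0, 0, 0.6, 0],
  [-1, 0, 0, 0.8, 0],
  [-1, 0, 0, 1.0, 0],
  [-1, 0, 0, 1.0, 0],
  [-1, 0, 0, 1, 0],
  [-1, 0, 0, 1, 0],
  [-1, 0, 0, 1, 0],
  [-1, 0, 0, 1, 0],
])

```text
time_s: 12.13
ee_pos: [0.5693, 0.0875, 0.1131]
tcp_rot: [0.065, 0.998, 0.0, 0.0]
contact_force: [-1.5, -0.3, 6.9]
grip_width: 0.153
grasp_force: 79.5
```

>>> send_rows([
  [-1, 0, 0, 0.2, 0],
  [-1, 0, 0, 0.4, 0],
  [-1, 0, 0, 0.6, 0],
  [-1, 0, 0, 0.7, 0],
  [-1, 0, 0, 0.7, 0],
  [-1, 0, 0, 0.7, 0],
  [-1, 0, 0, 0.7, 0],
  [-1, 0, 0, 0.7, 0],
  [-1, 0, 0, 0.7, 0],
  [-1, 0, 0, 0.7, 0],
])

```text
time_s: 12.97
ee_pos: [0.5694, 0.0874, 0.1124]
tcp_rot: [0.065, 0.998, 0.0, 0.0]
contact_force: [-1.5, -0.2, 7.4]
grip_width: 0.154
grasp_force: 79.5
```

>>> send_rows([
  [-1, 0, 0, 0.2, 0],
  [-1, 0, 0, 0.4, 0],
  [-1, 0, 0, 0.6, 0],
  [-1, 0, 0, 0.7, 0],
  [-1, 0, 0, 0.7, 0],
  [-1, 0, 0, 0.7, 0],
  [-1, 0, 0, 0.7, 0],
  [-1, 0, 0, 0.7, 0],
  [-1, 0, 0, 0.7, 0],
  [-1, 0, 0, 0.7, 0],
])

```text
time_s: 13.8
ee_pos: [0.5694, 0.0874, 0.1117]
tcp_rot: [0.065, 0.998, -0.0, 0.0]
contact_force: [-1.5, -0.8, 7.4]
grip_width: 0.156
grasp_force: 79.6
```

Run:
```python
from h import *
s=r.state();print(s["ee_pos"],s["contact_force"],s["ft_torque"],s["joints"])
```

```text
[0.56937162 0.08743863 0.11171966] [-1.53178199 -0.75447909  7.42118396] [0.0055278  0.30179656 0.00857052] [ 1.09773723e-02  4.09069246e-01 -1.60293312e-01  1.00074527e+00
 -5.85460027e-05  1.41747150e-01]
```

>>> send_rows([
  [-1, 0, 0, 0.1, 0],
  [-1, 0, 0, 0.2, 0],
  [-1, 0, 0, 0.3, 0],
  [-1, 0, 0, 0.4, 0],
  [-1, 0, 0, 0.5, 0],
  [-1, 0, 0, 0.5, 0],
  [-1, 0, 0, 0.5, 0],
  [-1, 0, 0, 0.5, 0],
  [-1, 0, 0, 0.5, 0],
  [-1, 0, 0, 0.5, 0],
])

```text
time_s: 14.63
ee_pos: [0.5693, 0.0875, 0.1112]
tcp_rot: [0.065, 0.998, 0.0, 0.0]
contact_force: [-1.3, -0.1, 7.9]
grip_width: 0.152
grasp_force: 79.6
```

>>> send_rows([
  [-1, 0, 0, 0, 2],
  [-1, 0, 0, 0, 4],
  [-1, 0, 0, 0, 6],
  [-1, 0, 0, 0, 8],
  [-1, 0, 0, 0, 10],
  [-1, 0, 0, 0, 12],
  [-1, 0, 0, 0, 14],
  [-1, 0, 0, 0, 15],
  [-1, 0, 0, 0, 15],
  [-1, 0, 0, 0, 15],
])

```text
time_s: 15.47
ee_pos: [0.5695, 0.0873, 0.1113]
tcp_rot: [0.195, 0.981, -0.0, 0.0]
contact_force: [-0.8, -0.7, 8.5]
grip_width: 0.155
grasp_force: 79.9
```

```bash
cat > s.py <<'E'
from h import *
s=r.state();print(s["ee_pos"].round(4),s["contact_force"].round(1),s["ft_torque"].round(3),s["joints"][5]); plan([.5694,.0874,.1112],np.radians(172.5))
E
python3 s.py
```

```text
[0.5695 0.0873 0.1113] [-0.8 -0.7  8.5] [-0.35  0.22  0.05] 0.4036773613412468
shift [0.1 0.1 0.1] turn -15.01 curyaw 157.49 j6 0.404
```

>>> send_rows([
  [-1, 0, 0, 0, 3],
  [-1, 0, 0, 0, 6],
  [-1, 0, 0, 0, 9],
  [-1, 0, 0, 0, 12],
  [-1, 0, 0, 0, 15],
  [-1, 0, 0, 0, 18],
  [-1, 0, 0, 0, 20],
  [-1, 0, 0, 0, 20],
  [-1, 0, 0, 0, 20],
  [-1, 0, 0, 0, 20],
])

```text
time_s: 16.3
ee_pos: [0.5695, 0.087, 0.1113]
tcp_rot: [0.363, 0.932, -0.0, 0.001]
contact_force: [-1.2, -2.3, 7.9]
grip_width: 0.154
grasp_force: 79.9
```

```bash
python3 s.py
```

```text
[0.5695 0.087  0.1113] [-1.2 -2.3  7.9] [-0.812  0.257  0.029] 0.75262276530169
shift [0.3 0.3 0.1] turn -35.01 curyaw 137.49 j6 0.753
```

>>> send_rows([
  [-1, 0, 0, 0, 3],
  [-1, 0, 0, 0, 6],
  [-1, 0, 0, 0, 9],
  [-1, 0, 0, 0, 12],
  [-1, 0, 0, 0, 15],
  [-1, 0, 0, 0, 18],
  [-1, 0, 0, 0, 20],
  [-1, 0, 0, 0, 20],
  [-1, 0, 0, 0, 20],
  [-1, 0, 0, 0, 20],
])

```text
time_s: 17.13
ee_pos: [0.5694, 0.0868, 0.1112]
tcp_rot: [0.519, 0.855, -0.0, 0.001]
contact_force: [-1.5, -4.7, 7.9]
grip_width: 0.148
grasp_force: 79.9
```

```bash
python3 s.py
```

```text
[0.5694 0.0868 0.1112] [-1.5 -4.7  7.9] [-1.232  0.394 -0.048] 1.1016846234685178
shift [0.5 0.3 0. ] turn -55.01 curyaw 117.49 j6 1.102
```

>>> send_rows([
  [-1, -0.2, -0.1, 0, 1],
  [-1, -0.5, -0.3, 0, 2],
  [-1, -0.5, -0.3, 0, 3],
  [-1, -0.5, -0.3, 0, 4],
  [-1, -0.5, -0.3, 0, 5],
  [-1, -0.5, -0.3, 0, 6],
  [-1, -0.5, -0.3, 0, 7],
  [-1, -0.5, -0.3, 0, 8],
  [-1, -0.5, -0.3, 0, 8],
  [-1, -0.5, -0.3, 0, 8],
])

```text
time_s: 17.97
ee_pos: [0.5692, 0.0865, 0.1112]
tcp_rot: [0.577, 0.817, -0.0, 0.001]
contact_force: [-1.5, -2.5, 7.5]
grip_width: 0.146
grasp_force: 80.0
```

```bash
python3 s.py
```

```text
[0.5692 0.0865 0.1112] [-1.5 -2.5  7.5] [-0.729  0.474  0.062] 1.2403869861564414
shift [0.8 0.5 0. ] turn -63.01 curyaw 109.49 j6 1.24
```

>>> send_rows([
  [-1, -0.1, 0, 0, 1],
  [-1, -0.2, -0.1, 0, 2],
  [-1, -0.2, -0.1, 0, 3],
  [-1, -0.2, -0.1, 0, 4],
  [-1, -0.2, -0.1, 0, 5],
  [-1, -0.2, -0.1, 0, 6],
  [-1, -0.2, -0.1, 0, 7],
  [-1, -0.2, -0.1, 0, 8],
  [-1, -0.2, -0.1, 0, 8],
  [-1, -0.2, -0.1, 0, 8],
])

```text
time_s: 18.8
ee_pos: [0.5691, 0.0863, 0.1112]
tcp_rot: [0.633, 0.774, -0.0, 0.0]
contact_force: [-2.0, -3.5, 9.0]
grip_width: 0.154
grasp_force: 80.0
```

```bash
python3 s.py
```

```text
[0.5691 0.0863 0.1112] [-2.  -3.5  9. ] [-0.699  0.512  0.022] 1.3795915010992232
shift [ 1.1  0.5 -0. ] turn -71.01 curyaw 101.49 j6 1.38
```

>>> send_rows([
  [-1, -0.1, 0, 0, 1],
  [-1, -0.2, -0.1, 0, 2],
  [-1, -0.2, -0.1, 0, 3],
  [-1, -0.2, -0.1, 0, 4],
  [-1, -0.2, -0.1, 0, 5],
  [-1, -0.2, -0.1, 0, 6],
  [-1, -0.2, -0.1, 0, 6],
  [-1, -0.2, -0.1, 0, 6],
  [-1, -0.2, -0.1, 0, 6],
  [-1, -0.2, -0.1, 0, 6],
])

```text
time_s: 19.63
ee_pos: [0.569, 0.0861, 0.1112]
tcp_rot: [0.672, 0.74, -0.0, 0.0]
contact_force: [-1.6, -2.0, 8.5]
grip_width: 0.155
grasp_force: 80.0
```

```bash
python3 s.py
```

```text
[0.569  0.0861 0.1112] [-1.6 -2.   8.5] [-0.605  0.572  0.09 ] 1.4838501883476987
shift [ 1.2  0.5 -0. ] turn -77.0 curyaw 95.5 j6 1.484
```

>>> send_rows([
  [-1, 0, 0, 0, 1],
  [-1, 0, 0, 0, 2],
  [-1, 0, 0, 0, 3],
  [-1, 0, 0, 0, 4],
  [-1, 0, 0, 0, 5],
  [-1, 0, 0, 0, 5],
  [-1, 0, 0, 0, 5],
  [-1, 0, 0, 0, 5],
  [-1, 0, 0, 0, 5],
  [-1, 0, 0, 0, 5],
])

```text
time_s: 20.47
ee_pos: [0.5687, 0.0862, 0.1111]
tcp_rot: [0.704, 0.71, -0.0, 0.0]
contact_force: [-4.2, -2.0, 8.9]
grip_width: 0.151
grasp_force: 80.0
```

```bash
python3 s.py
```

```text
[0.5687 0.0862 0.1111] [-4.2 -2.   8.9] [-0.505  0.95   0.014] 1.5710838342716942
shift [ 1.2  0.7 -0.1] turn -82.0 curyaw 90.5 j6 1.571
```

>>> send_rows([
  [-1, 0, -0.3, 0, 1],
  [-1, -0.1, -0.3, 0, 2],
  [-1, -0.1, -0.3, 0, 3],
  [-1, -0.1, -0.3, 0, 4],
  [-1, -0.1, -0.3, 0, 5],
  [-1, -0.1, -0.3, 0, 5],
  [-1, -0.1, -0.3, 0, 5],
  [-1, -0.1, -0.3, 0, 5],
  [-1, -0.1, -0.3, 0, 5],
  [-1, -0.1, -0.3, 0, 5],
])

```text
time_s: 21.3
ee_pos: [0.5682, 0.0861, 0.111]
tcp_rot: [0.734, 0.679, -0.0, -0.0]
contact_force: [-4.4, -2.5, 9.3]
grip_width: 0.155
grasp_force: 80.0
```

```bash
python3 s.py
```

```text
[0.5682 0.0861 0.111 ] [-4.4 -2.5  9.3] [-0.461  1.086  0.063] 1.6581062917795588
shift [ 1.4  1.1 -0.2] turn -86.99 curyaw 85.51 j6 1.658
```

>>> send_rows([
  [-1, 0, -0.3, 0, 1],
  [-1, -0.1, -0.5, 0, 2],
  [-1, -0.1, -0.5, 0, 3],
  [-1, -0.1, -0.5, 0, 4],
  [-1, -0.1, -0.5, 0, 5],
  [-1, -0.1, -0.5, 0, 5],
  [-1, -0.1, -0.5, 0, 5],
  [-1, -0.1, -0.5, 0, 5],
  [-1, -0.1, -0.5, 0, 5],
  [-1, -0.1, -0.5, 0, 5],
])

```text
time_s: 22.13
ee_pos: [0.568, 0.0861, 0.1111]
tcp_rot: [0.763, 0.646, -0.0, 0.0]
contact_force: [-2.9, -2.1, 8.5]
grip_width: 0.156
grasp_force: 80.1
```

```bash
python3 s.py
```

```text
[0.568  0.0861 0.1111] [-2.9 -2.1  8.5] [-0.293  0.857  0.205] 1.7451775341466416
shift [ 1.5  1.2 -0.1] turn 88.02 curyaw 80.52 j6 1.745
```

>>> send_rows([
  [-1, 0, 0, 0, 0.5],
  [-1, 0, 0, 0, 1],
  [-1, 0, 0, 0, 1.5],
  [-1, 0, 0, 0, 2],
  [-1, 0, 0, 0, 2],
  [-1, 0, 0, 0, 2],
  [-1, 0, 0, 0, 2],
  [-1, 0, 0, 0, 2],
  [-1, 0, 0, 0, 2],
  [-1, 0, 0, 0, 2],
])

```text
time_s: 22.97
ee_pos: [0.5679, 0.0861, 0.1111]
tcp_rot: [0.774, 0.633, -0.0, 0.0]
contact_force: [-4.0, -0.2, 9.7]
grip_width: 0.153
grasp_force: 80.1
```

```bash
python3 s.py
```

```text
[0.5679 0.0861 0.1111] [-4.  -0.2  9.7] [-0.406  0.923  0.258] 1.7799879087495787
shift [ 1.6  1.2 -0.1] turn 86.02 curyaw 78.52 j6 1.78
```

>>> send_rows([
  [-1, 0, 0, 0, -1],
  [-1, 0, 0, -0.5, -1],
  [-1, 0, 0, -1, -1],
  [-1, 0, 0, -1.5, -1],
  [-1, 0, 0, -2, -1],
  [-1, 0, 0, -2.5, -1],
  [-1, 0, 0, -3, -1],
  [-1, 0, 0, -3.5, -1],
  [-1, 0, 0, -4, -1],
  [-1, 0, 0, -4, -1],
])

```text
time_s: 23.8
ee_pos: [0.568, 0.0862, 0.1149]
tcp_rot: [0.769, 0.639, -0.0, -0.0]
contact_force: [-5.3, -2.5, 4.7]
grip_width: 0.149
grasp_force: 79.2
```

```bash
python3 s.py
```

```text
[0.568  0.0862 0.1149] [-5.3 -2.5  4.7] [-0.671  1.368  0.187] 1.76284521443332
shift [1.4 1.2 3.7] turn 87.01 curyaw 79.51 j6 1.763
```

>>> send_rows([
  [-1, 0, 0, -0.5, 0],
  [-1, 0, 0, -1, 0],
  [-1, 0, 0, -1.5, 0],
  [-1, 0, 0, -2, 0],
  [-1, 0, 0, -2.5, 0],
  [-1, 0, 0, -3, 0],
  [-1, 0, 0, -3.5, 0],
  [-1, 0, 0, -4, 0],
  [-1, 0, 0, -4.5, 0],
  [-1, 0, 0, -4.5, 0],
])

```text
time_s: 24.63
ee_pos: [0.5677, 0.0863, 0.1188]
tcp_rot: [0.769, 0.64, -0.001, -0.0]
contact_force: [-4.1, -1.8, -11.3]
grip_width: 0.157
grasp_force: 77.9
```

```bash
python3 s.py
```

```text
[0.5677 0.0863 0.1188] [ -4.1  -1.8 -11.3] [-0.469  1.073  0.147] 1.7628146935865214
shift [1.4 1.4 7.6] turn 87.01 curyaw 79.51 j6 1.763
```

Pulling now meets resistance, so the stud is locked while the blade still binds from residual torque. I'll ease the twist before withdrawing.

>>> send_rows([
  [-1, 0, -0.2, 0.5, -1],
  [-1, 0, -0.4, 1, -2],
  [-1, 0, -0.4, 1, -3],
  [-1, 0, -0.4, 1, -4],
  [-1, 0, -0.4, 1, -5],
  [-1, 0, -0.4, 1, -6],
  [-1, 0, -0.4, 1, -7],
  [-1, 0, -0.4, 1, -7],
  [-1, 0, -0.4, 1, -7],
  [-1, 0, -0.4, 1, -7],
])

```text
time_s: 25.47
ee_pos: [0.568, 0.0864, 0.1186]
tcp_rot: [0.728, 0.685, 0.0, 0.0]
contact_force: [-3.0, -1.5, -3.4]
grip_width: 0.148
grasp_force: 79.2
```

```bash
python3 s.py
```

```text
[0.568  0.0864 0.1186] [-3.  -1.5 -3.4] [-0.4    0.815  0.099] 1.640999288524891
shift [1.1 1.3 7.4] turn -86.0 curyaw 86.5 j6 1.641
```

>>> send_rows([
  [-1, 0, -0.2, -0.3, -1],
  [-1, 0, -0.3, -0.6, -1],
  [-1, 0, -0.3, -1, -1],
  [-1, 0, -0.3, -1.4, -1],
  [-1, 0, -0.3, -1.8, -1],
  [-1, 0, -0.3, -2, -1],
  [-1, 0, -0.3, -2, -1],
  [-1, 0, -0.3, -2, -1],
  [-1, 0, -0.3, -2, -1],
  [-1, 0, -0.3, -2, -1],
])

```text
time_s: 26.3
ee_pos: [0.5677, 0.0864, 0.1205]
tcp_rot: [0.722, 0.692, 0.0, 0.0]
contact_force: [-0.6, -0.0, -0.6]
grip_width: 0.15
grasp_force: 79.7
```

```bash
python3 s.py
```

```text
[0.5677 0.0864 0.1205] [-0.6 -0.  -0.6] [-0.021  0.027 -0.   ] 1.6233930905076135
shift [1.1 1.7 9.3] turn -84.99 curyaw 87.51 j6 1.623
```

Free. I'll withdraw and back away for a look.

>>> send_rows([
  [-1, 0, 0, -1, 0],
  [-1, 0, 0, -2, 0],
  [-1, 0, 0, -4, 0],
  [-1, 0, 0, -7, 0],
  [-1, 0, 0, -12, 0],
  [-1, 0, 0, -20, 0],
  [-1, 0, 0, -30, 0],
  [-1, 0, 0, -40, 0],
  [-1, 0, 0, -50, 0],
  [-1, 0, 0, -50, 0],
])

```text
time_s: 27.13
ee_pos: [0.5685, 0.0864, 0.173]
tcp_rot: [0.722, 0.692, 0.001, 0.001]
contact_force: [0.3, -0.6, -1.5]
grip_width: 0.15
grasp_force: 79.6
```

```bash
python3 look.py w5 stud
python3 - <<'E'
from h import *
D=np.load("w5.npz");K,_=cam("wrist");P,uv=cloud(K,D["T"],D["d"])
m=(np.hypot(P[:,0]-.569,P[:,1]-.0863)<.010)&(P[:,2]<.09)
print(m.sum(),np.percentile(P[m][:,2],[10,50,90]))
im,d=r.capture("top");K,T=cam("top");P,_=cloud(K,T,d)
for c in((.567,.0870),(.553,-.008)):
    m=(np.hypot(P[:,0]-c[0],P[:,1]-c[1])<.010);print(c,m.sum(),np.percentile(P[m][:,2],[10,50,90]))
M=R.from_quat(r.state()["tcp_rot"]).as_matrix();D0=np.load("w5.npz");K,_=cam("wrist");P,uv=cloud(K,D0["T"],D0["d"]);Q=(P-r.state()["ee_pos"])@M*1000
for a,b in((-8,0),(2,8),(20,50)):
    k=(abs(Q[:,1])<20)&(abs(Q[:,0])<25)&(Q[:,2]>a)&(Q[:,2]<b);print(a,k.sum(),Q[k].min(0).round(1) if k.any() else "",Q[k].max(0).round(1) if k.any() else "")
plan([.609,.0818,.20],np.radians(172.5))
E
```

```text
[0.5685 0.0864 0.173 ] [ 0.3 -0.6 -1.5]
stud 0.59 [320. 196.] 762 [0.5695 0.0875 0.0709]
376 [0.06542607 0.0707539  0.07175381]
(0.567, 0.087) 146 [0.64659549 0.64795014 0.64925621]
(0.553, -0.008) 35 [0.06411197 0.06891571 0.07265457]
-8 186 [  9.6 -10.5  -7.9] [14.6 15.  -0. ]
2 774 [  4.1 -10.7   2.6] [18.6 15.1  7.6]
20 39 [ 6.5  1.4 35.6] [ 9.2  3.5 48. ]
shift [ -2.7  41.6 -29.6] turn -84.99 curyaw 87.51 j6 1.623
```

View pics/w5.png

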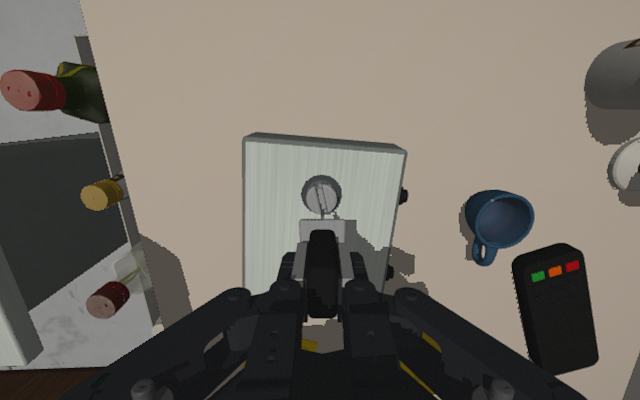

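The stud top is now at z≈0.0715, i.e. 16.2 mm above the cover. That is down 7.2 mm and locked (image 320,196, slot turned). Now I'll take the key back to the stand.

Run:
```python
from h import *
plan([.493,-.303,.18],np.radians(172.5))
```

```text
shift [-392.2  -57.5   -9.6] turn -84.99 curyaw 87.51 j6 1.623
```

>>> send_rows([
  [-1, -10, 0, -9.6, -7],
  [-1, -45, -5, -9.6, -14],
  [-1, -80, -11, -9.6, -21],
  [-1, -115, -16, -9.6, -28],
  [-1, -150, -22, -9.6, -35],
  [-1, -190, -28, -9.6, -42],
  [-1, -230, -34, -9.6, -49],
  [-1, -270, -40, -9.6, -56],
  [-1, -310, -46, -9.6, -63],
  [-1, -350, -52, -9.6, -70],
])

```text
time_s: 28.12
ee_pos: [0.502, -0.25, 0.1796]
tcp_rot: [0.215, 0.977, 0.0, -0.0]
contact_force: [0.4, -0.8, -1.7]
grip_width: 0.155
grasp_force: 79.6
```

Run:
```python
from h import *
plan([.493,-.303,.18],np.radians(172.5))
```

```text
shift [-14.  -51.9  -0.4] turn -17.29 curyaw 155.21 j6 -0.175
```

>>> send_rows([
  [-1, -4, -20, 0, -7],
  [-1, -9.3, -41.5, 0, -15],
  [-1, -9.3, -41.5, 0, -15],
  [-1, -9.3, -41.5, 0, -15],
  [-1, -9.3, -41.5, 0, -15],
  [-1, -9.3, -41.5, 0, -15],
  [-1, -9.3, -41.5, 0, -15],
  [-1, -9.3, -41.5, 0, -15],
  [-1, -9.3, -41.5, 0, -15],
  [-1, -9.3, -41.5, 0, -15],
])

```text
time_s: 28.95
ee_pos: [0.4939, -0.2896, 0.1801]
tcp_rot: [0.088, 0.996, -0.0, 0.0]
contact_force: [-0.2, 0.9, -0.8]
grip_width: 0.153
grasp_force: 79.6
```

```bash
cat > q.py <<'E'
from h import *
st=r.state(); im,d=r.capture("wrist"); K,T=cam("wrist",st); np.savez("w6.npz",im=im,d=d,T=T); cv2.imwrite("pics/w6.png",cv2.resize(im[80:360,180:460],(560,560)))
P,uv=cloud(K,T,d); M=R.from_quat(st["tcp_rot"]).as_matrix();Q=(P-st["ee_pos"])@M*1000
print(st["ee_pos"].round(4),st["qd"].round(3),st["contact_force"].round(1))
for a,b in((-30,-20),(2,8),(20,60)):
    k=(abs(Q[:,1])<22)&(abs(Q[:,0])<25)&(Q[:,2]>a)&(Q[:,2]<b);print(a,k.sum(),Q[k].min(0).round(1) if k.any() else "",Q[k].max(0).round(1) if k.any() else "")
k=(abs(Q[:,1])<22)&(abs(Q[:,0])<25)&(Q[:,2]>20)&(Q[:,2]<70)
for q in Q[k][::4]: print(q.round(1),end=" ")
k=(abs(P[:,2]-.05)<.003)&(abs(P[:,0]-.492)<.05)&(abs(P[:,1]+.304)<.05)
print(k.sum(),cv2.minAreaRect((P[k][:,:2]*1000).astype(np.float32)))
plan([.493,-.303,.18],np.radians(172.5))
E
python3 q.py; python3 rectify.py w6 .492 -.305 .050 -7.5 .04 hole
```

```text
[ 0.4939 -0.2896  0.1801] [-0.002  0.001 -0.     0.    -0.001 -0.003] [-0.2  0.9 -0.8]
-30 938 [  4.4 -20.6 -30. ] [ 14.2  19.7 -20. ]
2 716 [  3.9 -13.6   2. ] [17.8 12.2  8. ]
20 40 [ 6.2 -1.6 37.9] [ 8.7  0.5 51.2]
[ 8.3 -1.6 51. ] [ 8.3 -1.6 49. ] [ 8.5 -1.5 46.4] [ 8.4 -1.5 44.8] [ 8.5 -1.5 42.4] [ 8.4 -1.5 40.9] [ 7.8 -1.5 40.6] [ 7.3 -1.5 40. ] [ 6.8 -1.5 39.5] [ 6.2 -1.5 39.2] 3356 ((492.2508544921875, -305.5406494140625), (55.97023391723633, 64.40496826171875), 82.30770874023438)
shift [ -1.5 -13.2   0.1] turn -2.61 curyaw 169.89 j6 -0.496
```

View pics/hole.png

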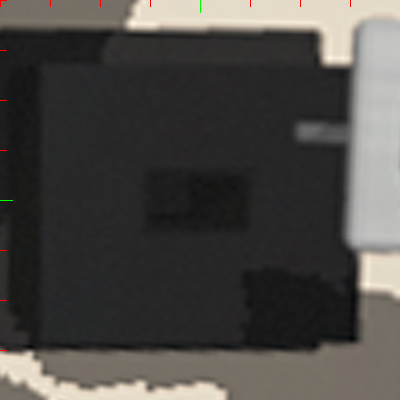

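Run:
```python
from h import *
plan([.4926,-.3044,.12],np.radians(172.5))
```

```text
shift [ -1.3 -14.6  60.1] turn -2.61 curyaw 169.89 j6 -0.496
```

>>> send_rows([
  [-1, -1.3, -7, 0, -1],
  [-1, -1.3, -14.6, 0, -2.6],
  [-1, -1.3, -14.6, 5, -2.6],
  [-1, -1.3, -14.6, 20, -2.6],
  [-1, -1.3, -14.6, 35, -2.6],
  [-1, -1.3, -14.6, 50, -2.6],
  [-1, -1.3, -14.6, 60, -2.6],
  [-1, -1.3, -14.6, 60, -2.6],
  [-1, -1.3, -14.6, 60, -2.6],
  [-1, -1.3, -14.6, 60, -2.6],
])

```text
time_s: 29.83
ee_pos: [0.4928, -0.3047, 0.1207]
tcp_rot: [0.066, 0.998, -0.0, 0.0]
contact_force: [-0.2, -0.5, -0.2]
grip_width: 0.154
grasp_force: 79.6
```

Run:
```python
from h import *
plan([.4926,-.3044,.12],np.radians(172.5))
```

```text
shift [0.2 0.3 0.7] turn -0.03 curyaw 172.47 j6 -0.563
```

Descend so the tip enters (mouth at TCP≈0.103).

>>> send_rows([
  [-1, 0.2, 0.2, 5, 0],
  [-1, 0.2, 0.2, 10, 0],
  [-1, 0.2, 0.2, 14, 0],
  [-1, 0.2, 0.2, 17, 0],
  [-1, 0.2, 0.2, 20, 0],
  [-1, 0.2, 0.2, 22, 0],
  [-1, 0.2, 0.2, 24, 0],
  [-1, 0.2, 0.2, 26, 0],
  [-1, 0.2, 0.2, 26, 0],
  [-1, 0.2, 0.2, 26, 0],
])

```text
time_s: 30.67
ee_pos: [0.4923, -0.3043, 0.094]
tcp_rot: [0.066, 0.998, 0.0, -0.0]
contact_force: [-0.0, 0.4, -0.5]
grip_width: 0.151
grasp_force: 79.6
```

>>> send_rows([
  [-1, 0, 0, 3, 0],
  [-1, 0, 0, 7, 0],
  [-1, 0, 0, 11, 0],
  [-1, 0, 0, 14, 0],
  [-1, 0, 0, 17, 0],
  [-1, 0, 0, 20, 0],
  [-1, 0, 0, 23, 0],
  [-1, 0, 0, 26, 0],
  [-1, 0, 0, 28, 0],
  [-1, 0, 0, 28, 0],
])

```text
time_s: 31.5
ee_pos: [0.4921, -0.3042, 0.0656]
tcp_rot: [0.066, 0.998, 0.0, -0.0]
contact_force: [-0.9, -0.1, -0.4]
grip_width: 0.154
grasp_force: 79.6
```

>>> send_rows([
  [-1, 0, 0, 0.5, 0],
  [-1, 0, 0, 1, 0],
  [-1, 0, 0, 1.5, 0],
  [-1, 0, 0, 2, 0],
  [-1, 0, 0, 2.5, 0],
  [-1, 0, 0, 3, 0],
  [-1, 0, 0, 3.2, 0],
  [-1, 0, 0, 3.2, 0],
  [-1, 0, 0, 3.2, 0],
  [-1, 0, 0, 3.2, 0],
])

```text
time_s: 32.33
ee_pos: [0.4923, -0.3043, 0.0629]
tcp_rot: [0.066, 0.998, -0.0, 0.0]
contact_force: [-0.1, -0.1, -1.7]
grip_width: 0.154
grasp_force: 79.6
```

>>> send_rows([
  [-1, 0, 0, 0.3, 0],
  [-1, 0, 0, 0.6, 0],
  [-1, 0, 0, 0.9, 0],
  [-1, 0, 0, 1, 0],
  [-1, 0, 0, 1, 0],
  [-1, 0, 0, 1, 0],
  [-1, 0, 0, 1, 0],
  [-1, 0, 0, 1, 0],
  [-1, 0, 0, 1, 0],
  [-1, 0, 0, 1, 0],
])

```text
time_s: 33.17
ee_pos: [0.4923, -0.3043, 0.0618]
tcp_rot: [0.066, 0.998, 0.0, 0.0]
contact_force: [-0.2, 0.0, -1.2]
grip_width: 0.149
grasp_force: 79.6
```

>>> send_rows([
  [-1, 0, 0, 0.3, 0],
  [-1, 0, 0, 0.6, 0],
  [-1, 0, 0, 0.8, 0],
  [-1, 0, 0, 0.8, 0],
  [-1, 0, 0, 0.8, 0],
  [-1, 0, 0, 0.8, 0],
  [-1, 0, 0, 0.8, 0],
  [-1, 0, 0, 0.8, 0],
  [-1, 0, 0, 0.8, 0],
  [-1, 0, 0, 0.8, 0],
])

```text
time_s: 34.0
ee_pos: [0.4923, -0.3044, 0.0614]
tcp_rot: [0.066, 0.998, -0.0, 0.0]
contact_force: [-1.6, 1.0, 5.0]
grip_width: 0.154
grasp_force: 80.7
```

Flange seated (5 N). Release, then rise.

>>> send_rows([
  [-0.5, 0, 0, 0, 0],
  [-0.4, 0, 0, 0, 0],
  [-0.3, 0, 0, 0, 0],
  [-0.2, 0, 0, 0, 0],
  [-0.1, 0, 0, 0, 0],
  [0, 0, 0, 0, 0],
  [0, 0, 0, 0, 0],
  [0, 0, 0, 0, 0],
  [0, 0, 0, 0, 0],
  [0, 0, 0, 0, 0],
], newtons=20)

```text
time_s: 34.83
ee_pos: [0.4923, -0.3043, 0.061]
tcp_rot: [0.066, 0.998, 0.0, -0.0]
contact_force: [-0.0, 0.1, 0.5]
grip_width: 0.498
grasp_force: 0.0
```

>>> send_rows([
  [0, 0, 0, -5, 0],
  [0, 0, 0, -15, 0],
  [0, 0, 0, -30, 0],
  [0, 0, 0, -50, 0],
  [0, 0, 0, -75, 0],
  [0, 0, 0, -100, 0],
  [0, 0, 0, -130, 0],
  [0, 0, 0, -140, 0],
  [0, 0, 0, -140, 0],
  [0, 0, 0, -140, 0],
])

```text
time_s: 35.67
ee_pos: [0.4925, -0.3045, 0.2019]
tcp_rot: [0.066, 0.998, -0.0, 0.001]
contact_force: [-0.4, 0.3, -0.6]
grip_width: 0.502
grasp_force: 0.0
```

```bash
python3 look.py w7 key_grip
python3 - <<'E'
from h import *
D=np.load("w7.npz");K,_=cam("wrist");P,_=cloud(K,D["T"],D["d"])
near=(abs(P[:,0]-.49)<.06)&(abs(P[:,1]+.304)<.06)
for a,b in((.087,.110),(.046,.0515),(.053,.058)):
    q=P[near&(P[:,2]>a)&(P[:,2]<b)]
    if len(q)>5: print(len(q),cv2.minAreaRect((q[:,:2]*1000).astype(np.float32)),(q.mean(0)*1000).round(1))
for c in("top","scene"):
    im,d=r.capture(c);cv2.imwrite(f"pics/{c}9.png",im);K,T=cam(c);P,_=cloud(K,T,d)
    m=np.hypot(P[:,0]-.567,P[:,1]-.0865)<.02; m&=(P[:,2]>.06)&(P[:,2]<.1);print(c,"stud",np.percentile(P[m][:,2],[50,90,99]))
    m=np.hypot(P[:,0]-.553,P[:,1]+.008)<.02; m&=(P[:,2]>.06)&(P[:,2]<.1);print(c,"ref",np.percentile(P[m][:,2],[50,90,99]))
a=cv2.imread("pics/scene9.png");w=cv2.imread("pics/w7.png")
cv2.imwrite("pics/fin.png",np.hstack([cv2.resize(a[130:330,200:460],(390,300),interpolation=3),cv2.resize(w[100:300,190:450],(390,300),interpolation=3)]))
E
```

```text
[ 0.4925 -0.3045  0.2019] [-0.4  0.3 -0.6]
key_grip 0.66 [320. 187.] 919 [ 0.4864 -0.3046  0.0853]
465 ((491.1826477050781, -304.98126220703125), (13.486259460449219, 25.18404197692871), 82.66606140136719) [ 489.9 -304.7   97.4]
2087 ((491.93255615234375, -305.4469909667969), (56.06290817260742, 63.800323486328125), 82.46516418457031) [ 489.1 -305.6   50.4]
386 ((491.3237609863281, -304.8773498535156), (25.498321533203125, 33.0489616394043), 83.21820068359375) [ 487.8 -303.9   54.5]
top stud [0.06810536 0.07166818 0.07383749]
top ref [0.06908866 0.0718285  0.0737705 ]
scene stud [0.0701524  0.07393388 0.0749995 ]
scene ref [0.07017304 0.0743076  0.07491643]
```

View pics/fin.png

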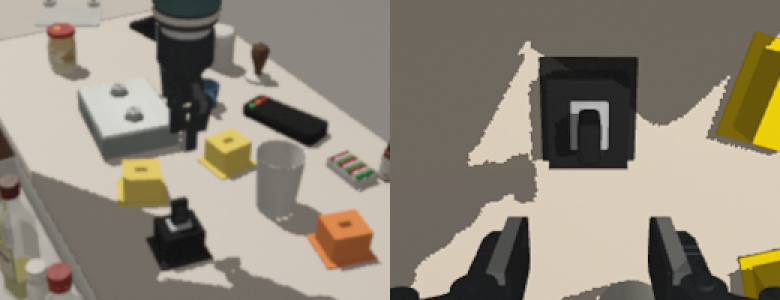

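The key is back upright and fully seated: top at 97.4 mm, same as at the start. Both studs are now level, and the bystanders look undisturbed.

```bash
python3 -c "
from plant import r
print(r.sign_off())"
```

```text
the job is handed in; nothing more can be done
None
```

The high stud is pressed down, turned clockwise about a quarter turn and locked level with its neighbour; the key is back upright and fully down in its black stand, the jar, mug and tumbler were left alone, and the job was handed in at about 36 s.

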